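# Sort the finger planes back onto their own rests

## Task

The three little brass finger planes have been put back on each other's rests. Move them round, parking one on the empty spare rest on the way, until every plane sits upright on the rest with its own colour, centred on the cork with its length along the rest's length (either way round). Don't tip a plane over, and leave the varnish bottle, the spool clamp and the pigment jar standing where they are.

Things in the scene. Friction and masses are not known exactly. Their poses are not given: they have to be found in the camera images.
- rest_red: Fixed wooden rest block, 100 x 66 x 15 mm (x, y, z), with a 12 to 15 mm wide red painted border around a 70 x 40 mm cork pad in its middle. Origin: centre of its underside (15 mm below the cork); x along its 100 mm side, z up. The red plane's own rest.
- rest_blue: Fixed wooden rest block, 100 x 66 x 15 mm (x, y, z), with a 12 to 15 mm wide blue painted border around a 70 x 40 mm cork pad in its middle. Origin: centre of its underside (15 mm below the cork); x along its 100 mm side, z up. The blue plane's own rest.
- rest_white: Fixed wooden rest block, 100 x 66 x 15 mm (x, y, z), with a 12 to 15 mm wide white painted border around a 70 x 40 mm cork pad in its middle. Origin: centre of its underside (15 mm below the cork); x along its 100 mm side, z up. The white plane's own rest.
- rest_spare: Fixed wooden rest block, 100 x 66 x 15 mm (x, y, z), with a plain dark wood border around a 70 x 40 mm cork pad in its middle. Origin: centre of its underside (15 mm below the cork); x along its 100 mm side, z up. The spare rest, empty at the start.
- plane_red: Loose brass finger plane, red painted block in its middle, dark wooden ball at its -x end; sole 62 x 30 mm (x, y), 0.13 to 0.22 kg. Origin: centre of its sole (underside); x along its length, z up. Flat parallel brass cheeks 30 mm apart across y, x = -16 to +24 mm, from the sole to 30 mm above it: grip across them from above. Starts on a rest that is not its own.
- plane_blue: Loose brass finger plane, blue painted block in its middle, dark wooden ball at its -x end; sole 62 x 30 mm (x, y), 0.13 to 0.22 kg. Origin: centre of its sole (underside); x along its length, z up. Flat parallel brass cheeks 30 mm apart across y, x = -16 to +24 mm, from the sole to 30 mm above it: grip across them from above. Starts on a rest that is not its own.
- plane_white: Loose brass finger plane, white painted block in its middle, dark wooden ball at its -x end; sole 62 x 30 mm (x, y), 0.13 to 0.22 kg. Origin: centre of its sole (underside); x along its length, z up. Flat parallel brass cheeks 30 mm apart across y, x = -16 to +24 mm, from the sole to 30 mm above it: grip across them from above. Starts on a rest that is not its own.
- varnish: Loose bystander: amber glass varnish bottle with a black cap, upright, 34 mm diameter, 75 mm high. Origin: centre of its underside, z up.
- spool_clamp: Loose bystander: spool clamp standing upright, two 34 mm pale wood discs on a steel rod with a brass wing nut, 81 mm high. Origin: centre of its underside, z up.
- pigment_jar: Loose bystander: yellow jar with a steel lid, upright, 38 mm diameter, 50 mm high. Origin: centre of its underside, z up.
Things that resemble listed ones, but are neither listed nor needed, are in the scene too. What is shaped like the rest_blue but green is not meant. What is shaped like the plane_red but pink is not meant.

How it is judged (in metres and radians):
On the way:
1. one of the planes has been set down on the spare rest (within 25 mm of its centre) and released (((horizontal distance between plane_red and rest_spare below 0.025 m and z of plane_red in the frame of rest_spare between 0.011 and 0.019 m and angle between plane_red's own z axis and vertical below 0.12 rad and linear speed of plane_red below 0.02 m/s and contact force between the fingers and plane_red below 0.1 N) or (horizontal distance between plane_blue and rest_spare below 0.025 m and z of plane_blue in the frame of rest_spare between 0.011 and 0.019 m and angle between plane_blue's own z axis and vertical below 0.12 rad and linear speed of plane_blue below 0.02 m/s and contact force between the fingers and plane_blue below 0.1 N) or (horizontal distance between plane_white and rest_spare below 0.025 m and z of plane_white in the frame of rest_spare between 0.011 and 0.019 m and angle between plane_white's own z axis and vertical below 0.12 rad and linear speed of plane_white below 0.02 m/s and contact force between the fingers and plane_white below 0.1 N))), for 0.2 s.
At the end, for the whole second after the job is handed in: each plane stands upright and still on the cork of the rest with its own colour, within 12 mm of the rest's centre and 0.25 rad of its length (either way round), released (horizontal distance between plane_red and rest_red below 0.012 m and z of plane_red in the frame of rest_red between 0.011 and 0.019 m and angle between each of plane_red, plane_blue, plane_white's own z axis and vertical below 0.12 rad and linear speed of each of plane_red, plane_blue, plane_white below 0.02 m/s and contact force between the fingers and plane_red below 0.1 N and angle between the x axis of plane_red and the x axis of rest_red, either way round below 0.25 rad and angular speed of each of plane_red, plane_blue, plane_white below 0.2 rad/s and horizontal distance between plane_blue and rest_blue below 0.012 m and z of plane_blue in the frame of rest_blue between 0.011 and 0.019 m and contact force between the fingers and plane_blue below 0.1 N and angle between the x axis of plane_blue and the x axis of rest_blue, either way round below 0.25 rad and horizontal distance between plane_white and rest_white below 0.012 m and z of plane_white in the frame of rest_white between 0.011 and 0.019 m and contact force between the fingers and plane_white below 0.1 N and angle between the x axis of plane_white and the x axis of rest_white, either way round below 0.25 rad); the robot touches nothing.
It fails at once if the varnish is shifted more than 20 mm or knocked over (distance of varnish from where it was at the start of the episode above 0.02 m or angle between varnish's own z axis and vertical above 0.5 rad).
It fails at once if the spool clamp is shifted more than 20 mm or knocked over (distance of spool_clamp from where it was at the start of the episode above 0.02 m or angle between spool_clamp's own z axis and vertical above 0.5 rad).
It fails at once if the pigment jar is shifted more than 20 mm or knocked over (distance of pigment_jar from where it was at the start of the episode above 0.02 m or angle between pigment_jar's own z axis and vertical above 0.5 rad).
It fails at once if a plane is tipped over (angle between any of plane_red, plane_blue, plane_white's own z axis and vertical above 0.8 rad).
It also fails if it takes over 115 s, if anything falls off the work surface, if the arm or the gripper's body presses on something with over 40 N, if the wrist force passes 120 N, or if a joint passes its speed limit or range.

## Robot

A 7-joint arm with a two-finger parallel gripper is mounted at the origin on the work surface. World frame = base frame: x ahead of the robot, y to its left, z up, the work surface at z = 0. Lengths are in mm, angles in rad, forces in N, time in s.
With the tool pointing down it reaches from about 400 to 850 mm from the base axis. Payload 10.4 kg.
Tool frame: the origin (TCP) lies at the centre of the arm's flange, where the gripper is bolted on; the fingertips stand ahead of it and the grasp point (between the pads) lies 155 mm ahead of it (robot.nose_length is the z of the fingertips in the tool frame, in mm); z points along the fingers, x is the direction in which the jaws open and shut, and the axes are right-handed (so a half turn about z gives the same grasp; the last joint's range is limited). The gripper opens to 85 mm and grips with 20 to 120 N. Pads are 22 mm wide; open, the fingers measure 114 mm over their backs; the gripper's body (76 mm by 85 mm) begins 54 mm behind the grasp point. The pads swing forward as they close: fully open they stand 13 mm farther back than shut.
Start: joints at [1.171, 0.332, -0.065, 1.46, 0.022, 1.35, -0.088], TCP at [229.981, -581.155, 404.738] pointing down, gripper open.
Joint ranges: [-2.6, 2.6], [-0.5, 2.12], [-1.47, 1.34], [0.16, 2.42], [-1.27, 4.41], [0.06, 2.06], [-2.6, 2.6]. Speed limits (rad/s): [2.22, 2.22, 2.79, 2.79, 3.14, 3.14, 3.14].

## Interface

Orientations are given as a rotation vector (axis times angle).
In Python, from rig import status, vision, robot, finder gives the robot as it stands.
- The arm moves only by the tool play_rows, never from a script. Its argument "rows" is a list of rows, each an object with "linear": the shift along the tool's x, y, z in mm, a list of three; "turn": the turn about the tool's z in rad. In form: [{"linear": [tx, ty, tz], "turn": turn}, ...]. A call has 1 to 12 rows; each row shifts and turns the commanded pose from where the row before left it, along the tool's axes as they then stand; what a row does not reach is not made up. A row lasts 1/8 s, in which the tool goes at most 62.5 mm and 10.7 degrees, less where a joint would pass 70% of its speed; a pose out of reach is approached as far as the arm can. A call is refused whole if a number of a shift passes 62.5 or a number of a turn 0.188, either way. A call with a gripper value outside its range is refused whole. "grip" is the finger opening in mm, from 0 to 85.4, set as the call begins (left out, the last holds). The fingers move at their own pace and stop on an object; "force" is the grip in N (left out, the last holds). Time passes only in rows, so rows that do not move let the fingers close. It gives the time, the measured TCP pose, the force and the opening at its end, in the units of the state.
- status.get_state(): the state, without advancing time (a new reading comes with each control period).
- vision.get_image(name): name is "scene" or "top"; returns a dict with "frame" (384x512x3 uint8, blue, green, red), "vfov" (degrees; the focal length in pixels is half the picture's height over the tangent of half this angle, whatever the lens; pixels are square), "cx", "cy" (the principal point, pixels), "extrinsics" (4x4, takes a point from camera to world coordinates). Camera axes: x right, y down, z forward; pixel columns grow to the right and rows downward; lengths in mm; the calibration is good to about 2 mm. A picture is of the moment at which its call begins. There is no depth.
- robot.sign_off(): hands the job in, once; it reports no verdict.
Trained networks look in a picture, given as the dict that the camera call returned (one of the last four; its "shot" number tells which), for a name from the list of things; names that differ only in an ending like _2 or _b are one class to them, and where a whole thing is asked for, a point or a joint stands for the part that bears it (a point fixed in the world has none). Each returns a list of dicts, best first, with "conf" (0 to 1); they miss things now and then, are a little off and sometimes report something else, mostly with a low value. They report only what shows in the picture. A call takes as long as a camera call. They do not tell look-alikes from the thing itself.
- finder.look_for(name, picture): "box" ([left, top, right, bottom] in pixels, round what is visible of it).
- finder.place_of(name, picture): "centre" ([column, row] in pixels: a listed point, or the origin of a listed thing).
The state is a dict: "clock": time; "joint_pos": joint angles; "joint_velocities": joint speeds; "effort": joint torques, N m; "eef_pos": TCP position; "orientation": TCP orientation; "force": force on the tool from outside, world axes, zero at the start; "torque": the same for the moment, N m; "finger_gap": opening from 0.0 (shut) to 1.0 (fully open).
Only numpy, scipy, OpenCV 4.12 (cv2) and the standard library are available. Lean on these libraries where they do the work, as an engineer would, in place of code of your own. Each camera call takes 0.05 s, during which the arm holds its last target.

## Working session

There is one attempt and no reset: what is moved stays moved. The work goes in short steps, Python scripts to look and compute and a tool call to move; the robot and the scene stay as the last step left them, time stands still between calls to the robot, and variables do not carry over. Pictures are saved under pics/ and viewed, and the job is handed in when it is done.

Besides the shell and the picture viewer there is one more tool, called after ">>>" as name(argument=value, ...) on one line, values as JSON. play_rows: Moves the arm, as the interface text tells. Its arguments: {"type":"object","properties":{"rows":{"type":"array","items":{"type":"object","properties":{"linear":{"type":"array","items":{"type":"number"}},"turn":{"type":"number"}}}},"grip":{"type":"number"},"force":{"type":"number"}},"required":["rows"]}

```bash
ls; mkdir -p pics; python3 - <<'E'
from rig import status, vision, robot, finder
import cv2, numpy as np
s=status.get_state(); print(s); print(robot.nose_length)
for n in ("scene","top"):
    p=vision.get_image(n); cv2.imwrite(f"pics/{n}0.png",p["frame"]); print(n,p["vfov"],p["cx"],p["cy"],np.round(p["extrinsics"],3).tolist(),p["shot"])
    for k in ["rest_red","rest_blue","rest_white","rest_spare","plane_red","plane_blue","plane_white","varnish","spool_clamp","pigment_jar"]:
        print(k,[(np.round(d["centre"],1).tolist(),round(d["conf"],2)) for d in finder.place_of(k,p)])
E
```

```text
pics
{'clock': 0.0, 'joint_pos': array([ 1.17139432,  0.33289145, -0.06471091,  1.46094097,  0.02160551,
        1.34991067, -0.08847362]), 'joint_velocities': array([ 0.00128278, -0.00036702, -0.00022652, -0.00017417,  0.00015488,
       -0.00077041,  0.00086853]), 'effort': array([ 1.45510068e-03, -6.25463104e+01,  5.00181061e-02, -3.91611385e+01,
        1.63297250e-02,  9.93435387e-03,  9.67409107e-06]), 'eef_pos': array([ 229.9309567 , -581.03063121,  403.90372501]), 'orientation': array([-2.59760675e+00,  1.76557897e+00,  1.94834998e-03]), 'force': array([ 0.11405295, -0.42036569,  0.0928838 ]), 'torque': array([-0.01491835,  0.02155153, -0.00705677]), 'finger_gap': 1.0014862761282561}
173.4
scene 49.120629985179825 253.19405282313028 190.10490635397 [[0.415, 0.76, -0.5, 1107.341], [0.91, -0.352, 0.22, -125.635], [-0.009, -0.547, -0.837, 943.769], [0.0, 0.0, 0.0, 1.0]] 1
rest_red [([149.6, 201.3], 0.8)]
rest_blue [([399.6, 194.9], 0.81), ([274.5, 222.3], 0.75)]
rest_white [([260.0, 161.2], 0.56)]
rest_spare [([162.9, 259.0], 0.57), ([275.6, 217.4], 0.44)]
plane_red [([277.1, 21
[... 249 characters left out ...]
]
pigment_jar [([220.3, 235.8], 0.59)]
top 46.761649695040916 255.55534192190794 199.35558236996505 [[0.007, -0.986, 0.165, 406.033], [-1.0, -0.008, -0.003, 136.238], [0.005, -0.165, -0.986, 1097.435], [0.0, 0.0, 0.0, 1.0]] 2
rest_red [([362.5, 252.4], 0.84), ([252.5, 176.1], 0.48)]
rest_blue [([125.9, 145.8], 0.85), ([310.8, 218.5], 0.63), ([254.8, 179.1], 0.62)]
rest_white [([233.4, 252.4], 0.81)]
rest_spare [([369.0, 180.6], 0.57)]
plane_red [([213.7, 161.6], 0.74), ([253.2, 175.6], 0.52)]
plane_blue [([230.5, 256.6], 0.84)]
plane_white [([369.2, 255.2], 0.56)]
varnish [([308.2, 218.3], 0.77)]
spool_clamp [([315.5, 257.1], 0.53)]
pigment_jar [([305.5, 184.7], 0.7), ([312.0, 218.9], 0.43)]
```

```bash
python3 - <<'E'
import cv2
t=cv2.imread("pics/top0.png"); cv2.imwrite("pics/top0c.png",cv2.resize(t[110:310,80:420],None,fx=2.3,fy=2.3,interpolation=cv2.INTER_CUBIC))
t=cv2.imread("pics/scene0.png"); cv2.imwrite("pics/scene0c.png",cv2.resize(t[110:320,110:450],None,fx=2.3,fy=2.3,interpolation=cv2.INTER_CUBIC))
E
```

```text
(no output)
```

View pics/top0c.png

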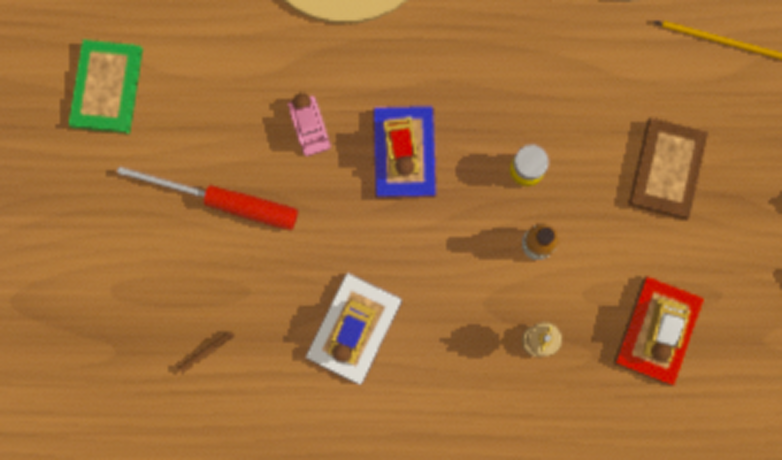

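View pics/scene0c.png

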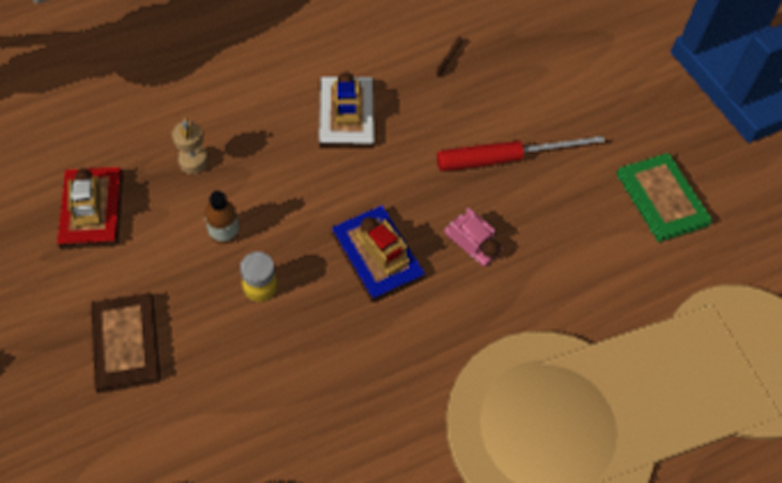

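View pics/top0.png

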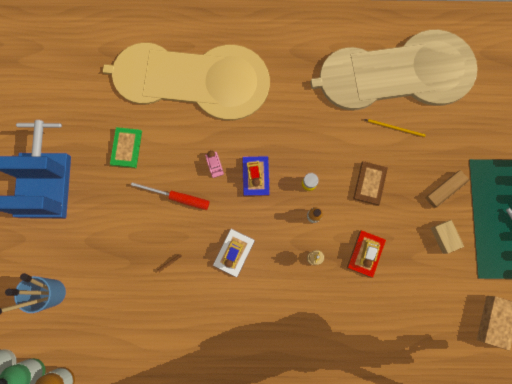

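The top view shows the red plane on the blue rest (256,176), the blue plane on the white rest (234,252) and the white plane on the red rest (367,254). The dark spare rest (370,183) is empty. Possible mix-ups in the top view:
- **Pink plane (214,163):** the pink look-alike, so not plane_red. The red plane is at (255,175), on the blue-bordered rest.
- **Green rest (126,147):** the look-alike of rest_blue, so not used.
- **Screwdriver with a red handle (188,200):** irrelevant.

Next I'll measure the poses.

```bash
cat > h.py <<'E'
import numpy as np, cv2
from scipy.spatial.transform import Rotation as R
def K(p):
    f=p["frame"].shape[0]/2/np.tan(np.radians(p["vfov"])/2); return f
def unproj(p,uv,z):
    uv=np.atleast_2d(np.asarray(uv,float)); f=K(p); E=np.asarray(p["extrinsics"])
    d=np.c_[(uv[:,0]-p["cx"])/f,(uv[:,1]-p["cy"])/f,np.ones(len(uv))]@E[:3,:3].T
    s=(z-E[2,3])/d[:,2]; return E[:3,3]+d*s[:,None]
def proj(p,X):
    X=np.atleast_2d(X); E=np.asarray(p["extrinsics"]); c=(X-E[:3,3])@E[:3,:3]; f=K(p)
    return np.c_[c[:,0]/c[:,2]*f+p["cx"],c[:,1]/c[:,2]*f+p["cy"]]
def mask(p,col):
    h=cv2.cvtColor(p["frame"],cv2.COLOR_BGR2HSV).astype(int); H,S,V=h[...,0],h[...,1],h[...,2]
    if col=="red": return ((H<6)|(H>174))&(S>190)&(V>90)
    if col=="blue": return (H>110)&(H<130)&(S>150)&(V>60)
    if col=="white": return (S<50)&(V>140)
    if col=="dark": return (V<115)&(H<16)&(S>90)
def blob(p,col,near,rad):
    m=mask(p,col); yy,xx=np.mgrid[:m.shape[0],:m.shape[1]]
    m&=np.hypot(xx-near[0],yy-near[1])<rad
    n,l,st,ce=cv2.connectedComponentsWithStats(m.astype(np.uint8),connectivity=8)
    return l,st,ce,n
def tool(s):
    return R.from_rotvec(s["orientation"]).as_matrix()
E
python3 - <<'E'
from rig import status, vision
from h import *
s=status.get_state(); print(np.round(tool(s),3).tolist())
P={n:vision.get_image(n) for n in("top","scene")}
near={"top":{"red":(367,254),"blue":(256,176),"white":(234,252)},"scene":{"red":(149,200),"blue":(275,219),"white":(261,158)}}
for n,p in P.items():
  for c,nr in near[n].items():
    l,st,ce,k=blob(p,c,nr,32)
    for i in range(1,k):
        if st[i,4]>25:
            yy,xx=np.nonzero(l==i)
            for z in (15,45):
                w=unproj(p,np.c_[xx,yy],z)[:,:2].astype(np.float32)
                r=cv2.minAreaRect(w); print(n,c,i,st[i,4],z,np.round(r[0],1),np.round(r[1],1),round(r[2],1))
E
```

```text
[[0.368, -0.93, 0.0], [-0.93, -0.368, -0.0], [0.0, -0.0, -1.0]]
top red 1 426 15 [ 456.6 -136.9] [62.5 96.3] 68.5
top red 1 426 45 [ 455.2 -129.3] [60.8 93.6] 68.5
top blue 1 429 15 [647.9 133.2] [94.6 62.3] 0.7
top blue 1 429 45 [641.2 133.3] [92.  60.6] 0.7
top white 1 594 15 [456.7 185. ] [63.9 98. ] 64.3
top white 1 594 45 [455.3 183.7] [62.1 95.3] 64.3
scene red 1 34 15 [ 425.5 -112.2] [32.6  9.7] 65.1
scene red 1 34 45 [ 447.5 -112.6] [31.6  9.3] 65.1
scene red 2 249 15 [ 461.7 -141.1] [63.8 97.5] 68.8
scene red 2 249 45 [ 482.5 -140.6] [61.7 94.3] 68.8
scene blue 1 384 15 [651.9 130.2] [97.8 65.7] 2.1
scene blue 1 384 45 [666.6 121.9] [94.7 63.5] 2.1
scene white 1 239 15 [460.7 181. ] [60.8 95.2] 65.8
scene white 1 239 45 [481.6 171.1] [58.8 92.1] 65.8
```

```bash
cat >> h.py <<'E'
def crop(p,c,r,k):
    x,y=int(c[0]),int(c[1]); return cv2.resize(p["frame"][y-r:y+r,x-r:x+r],None,fx=k,fy=k,interpolation=cv2.INTER_CUBIC),(x-r,y-r)
def overlay(p,c,r,k,polys):
    im,o=crop(p,c,r,k)
    for X,col in polys:
        q=((proj(p,X)-o+0.5)*k-0.5).astype(np.int32); cv2.polylines(im,[q.reshape(-1,1,2)],True,col,1,cv2.LINE_AA)
    return im
def rect(x,y,th,x0,x1,y0,y1,z):
    c,s=np.cos(th),np.sin(th); a=np.array([[x0,y0],[x1,y0],[x1,y1],[x0,y1]])
    return np.c_[x+c*a[:,0]-s*a[:,1],y+s*a[:,0]+c*a[:,1],np.full(4,z)]
E
python3 - <<'E'
from rig import vision
from h import *
P={n:vision.get_image(n) for n in("top","scene")}
near={"top":{"red":(367,254),"blue":(256,176),"white":(234,252),"d":(370,183)},"scene":{"red":(149,200),"blue":(275,219),"white":(261,158),"d":(165,258)}}
rows=[]
for n,p in P.items():
    rows.append(np.hstack([crop(p,c,28,7)[0][:,:] for c in near[n].values()]))
im=np.vstack(rows); im=cv2.resize(im,None,fx=800/im.shape[1],fy=800/im.shape[1]); cv2.imwrite("pics/crops1.png",im); print(im.shape)
for i in (0,1): 
    n=["top","scene"][i]; p=P[n]
    im=np.vstack([np.hstack([crop(p,c,28,5)[0] for c in list(near[n].values())[j:j+2]]) for j in(0,2)]); cv2.imwrite(f"pics/crops_{n}.png",im)
E
```

```text
(400, 800, 3)
```

View pics/crops_top.png

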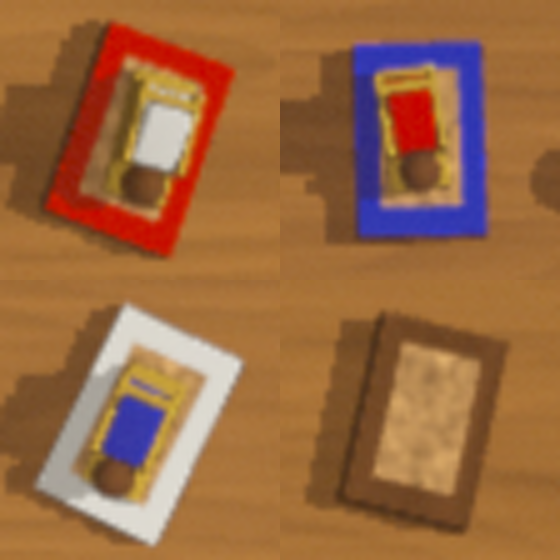

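View pics/crops_scene.png

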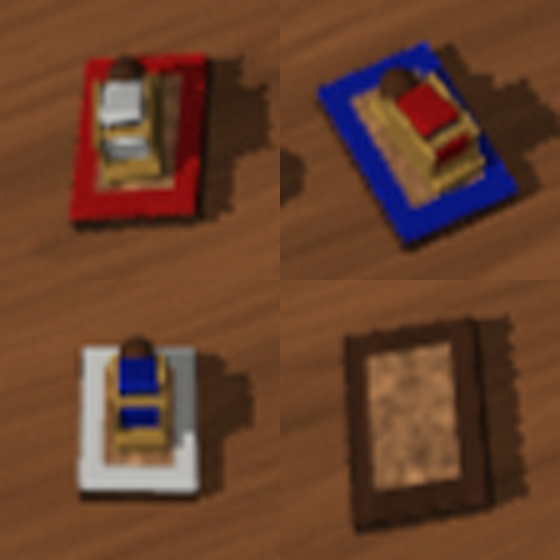

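```bash
cat >> h.py <<'E'
def blobrect(p,c,near,rad,z,big=True):
    l,st,ce,k=blob(p,c,near,rad)
    i=1+np.argmax(st[1:,4]); yy,xx=np.nonzero(l==i)
    h=cv2.convexHull(np.c_[xx,yy].astype(np.float32)); M=cv2.moments(h)
    cen=unproj(p,[M["m10"]/M["m00"],M["m01"]/M["m00"]],z)[0,:2]
    r=cv2.minAreaRect(unproj(p,h[:,0],z)[:,:2].astype(np.float32)); 
    (a,b),ang=r[1],r[2]
    if b>a: ang+=90
    return cen,((ang+90)%180)-90,r[1]
E
python3 - <<'E'
from rig import vision
from h import *
P={n:vision.get_image(n) for n in("top","scene")}
near={"top":{"red":(367,254),"blue":(256,176),"white":(234,252),"dark":(370,183)},"scene":{"red":(149,200),"blue":(275,219),"white":(261,158),"dark":(165,258)}}
for n,p in P.items():
  for c,nr in near[n].items():
    print(n,c,*[np.round(v,1) for v in blobrect(p,c,nr,26 if n=="top" else 28,15)])
p=P["top"]
# painted blocks
for c,nr in {"red":(253.5,173),"blue":(233,253),"white":(370,252)}.items():
    l,st,ce,k=blob(p,c,nr,9)
    i=1+np.argmax(st[1:,4]); yy,xx=np.nonzero(l==i); w=unproj(p,np.c_[xx,yy],45)[:,:2]
    r=cv2.minAreaRect(w.astype(np.float32)); print("block",c,len(xx),np.round(w.mean(0),1),np.round(r[1],1),round(r[2],1))
for c,nr in {"red":(255.5,179),"blue":(229,260),"white":(367,262)}.items():
    h=cv2.cvtColor(p["frame"],cv2.COLOR_BGR2HSV).astype(int)
    m=(h[...,2]<125)&(h[...,0]<16); yy,xx=np.mgrid[:384,:512]; m&=np.hypot(xx-nr[0],yy-nr[1])<6
    v,u=np.nonzero(m); print("ball",c,len(u),u.mean(),v.mean(),np.round(unproj(p,[u.mean(),v.mean()],45)[0,:2],1))
E
```

```text
top red [ 456.3 -136.9] -20.5 [61.9 96.5]
top blue [647.5 133.2] 0.7 [94.6 62.3]
top white [456.3 185.2] -25.7 [63.9 98. ]
top dark [ 629.  -147.7] -13.8 [73.5 99.5]
scene red [ 469.6 -149.5] -21.2 [63.8 97.5]
scene blue [653.5 129.8] 2.1 [97.8 65.7]
scene white [466.9 173.5] -24.2 [60.8 95.2]
scene dark [ 639.3 -153.4] 79.0 [127.6 123.7]
block red 87 [649.2 136.8] [28.5 18. ] 9.6
block blue 86 [451.7 187.1] [18.  26.4] 68.8
block white 108 [ 456.4 -140.4] [21.  28.7] 74.1
ball red 41 254.8780487804878 181.0487804878049 [627.1 134.7]
ball blue 32 227.84375 262.28125 [432.  196.7]
ball white 44 366.6136363636364 262.6818181818182 [ 433.4 -129.3]
```

```bash
cat > ov.py <<'E'
import sys
from h import *
def draw(P,planes,rests,near,fn,k=7):
    ims=[]
    for n,p in P.items():
        row=[]
        for c in near[n]:
            X=[]
            if c in planes:
                x,y,t=planes[c]; 
                dx,dy=(0,0) if n=="top" else (5,-3.5)
                t=np.radians(t)
                X=[(rect(x+dx,y+dy,t,-31,31,-15,15,15),(0,255,0)),(rect(x+dx,y+dy,t,-16,24,-15,15,45),(255,255,0))]
            if c in rests:
                x,y,t=rests[c]; dx,dy=(0,0) if n=="top" else (5,-3.5); t=np.radians(t)
                X+=[(rect(x+dx,y+dy,t,-50,50,-33,33,15),(255,0,255)),(rect(x+dx,y+dy,t,-35,35,-20,20,15),(255,0,255))]
            row.append(overlay(p,near[n][c],22,k,X))
        ims.append(np.hstack(row))
    im=np.vstack(ims); s=min(1,800/im.shape[1],600/im.shape[0]); cv2.imwrite(fn,cv2.resize(im,None,fx=s,fy=s,interpolation=cv2.INTER_AREA))
E
python3 - <<'E'
from rig import vision
from ov import *
P={n:vision.get_image(n) for n in("top","scene")}
planes={"red":(646,136.5,7),"blue":(449,189,-23.5),"white":(452,-138,-20)}
rests={"red":(647.5,133.2,0.7),"blue":(456.5,185,-25.5),"white":(456.5,-137,-20.5)}
near={"top":{"red":(256,176),"blue":(234,252),"white":(367,254)},"scene":{"red":(275,219),"blue":(261,158),"white":(149,200)}}
draw(P,planes,rests,near,"pics/ov1.png",6)
E
```

```text
(no output)
```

View pics/ov1.png

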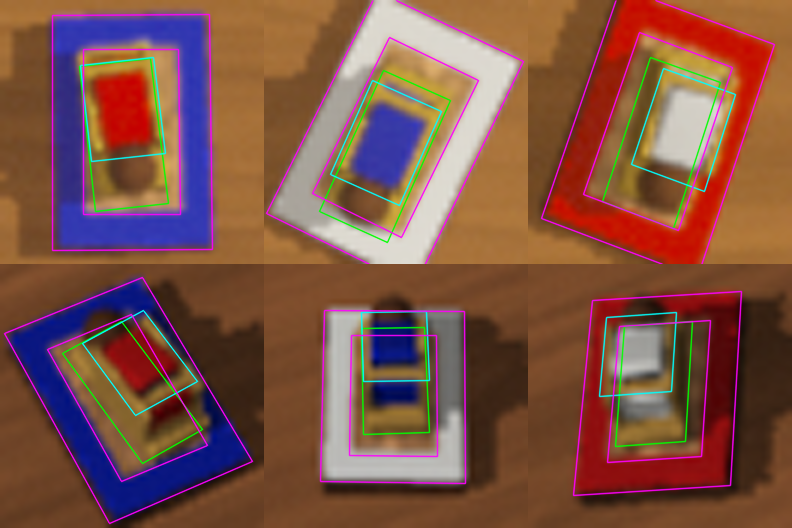

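```bash
cat > z.py <<'E'
from ov import *
def zoom(P,planes,near,fn):
    cols=[]
    for c in planes:
        x,y,t=planes[c]; t=np.radians(t); col=[]
        for n,p in P.items():
            dx,dy=(0,0) if n=="top" else (5,-3.5)
            X=[(rect(x+dx,y+dy,t,-31,31,-15,15,15),(0,255,0)),(rect(x+dx,y+dy,t,-16,24,-15,15,45),(255,255,0))]
            col.append(overlay(p,near[n][c],16,8,[])); col.append(overlay(p,near[n][c],16,8,X))
        cols.append(np.vstack([np.hstack(col[:2]),np.hstack(col[2:])]))
    im=np.hstack(cols); cv2.imwrite(fn,im); print(im.shape)
E
python3 - <<'E'
from rig import vision
from z import *
P={n:vision.get_image(n) for n in("top","scene")}
import pickle; pickle.dump(P,open("P0.pkl","wb"))
planes={"red":(648,135.5,7),"blue":(451,186.5,-23.5),"white":(453,-136,-20)}
near={"top":{"red":(254,176),"blue":(232,256),"white":(368,256)},"scene":{"red":(277,219),"blue":(261,158),"white":(148,198)}}
for c in planes: zoom(P,{c:planes[c]},near,f"pics/z_{c}.png")
E
```

```text
(512, 512, 3)
(512, 512, 3)
(512, 512, 3)
```

View pics/z_red.png

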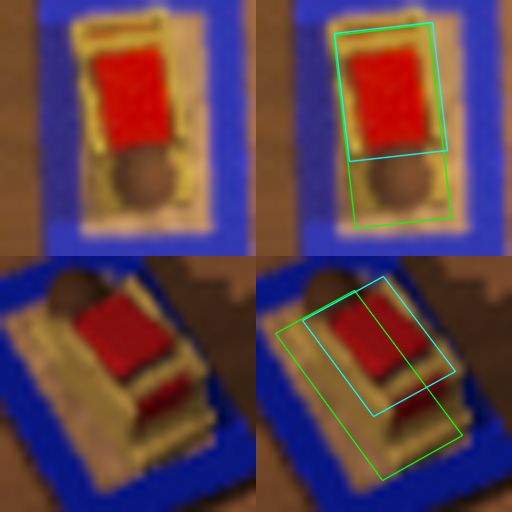

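View pics/z_blue.png

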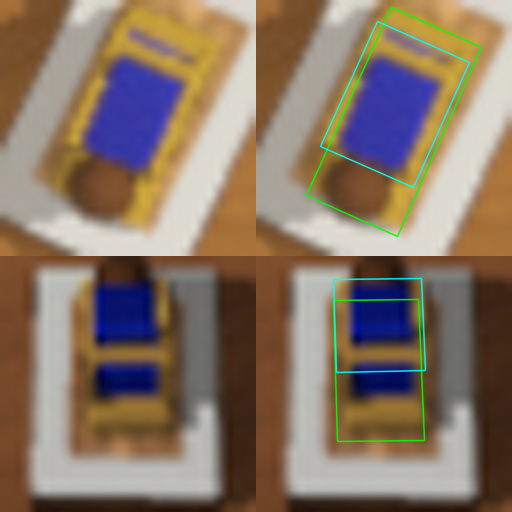

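View pics/z_white.png

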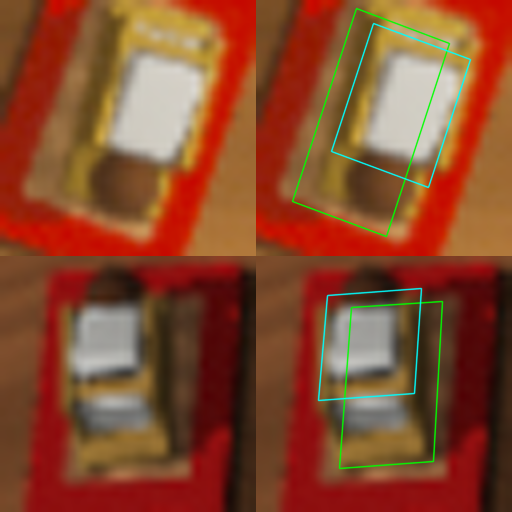

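White plane first. It sits on the red rest, and the best fit after the overlay is about (453.5,-141) with yaw -19°. Next I'll work out the reach.

```bash
cat > go.py <<'E'
import sys
from rig import status
from h import *
# go.py x y z planeyaw(deg): delta; jaw along plane y
def go(x,y,z,yaw):
    s=status.get_state(); T=tool(s); e=s["eef_pos"]
    cur=np.degrees(np.arctan2(T[1,0],T[0,0])); w=(yaw+90-cur+90)%180-90
    turn=-np.radians(w)
    a=np.radians(cur+w); Tn=np.array([[np.cos(a),np.sin(a),0],[np.sin(a),-np.cos(a),0],[0,0,-1]]).T
    d=np.array([x,y,z])-e
    print("t",round(s["clock"],2),"eef",np.round(e,1),"yaw",round(cur,1),"turn",round(turn,3),"| after turn tool d",np.round(Tn.T@d,1),"| before",np.round(T.T@d,1),"j1,j7",np.round(s["joint_pos"][[0,6]],2),"tilt z",np.round(T[:,2],3),"gap",round(s["finger_gap"]*85.4,1))
if __name__=="__main__": go(*map(float,sys.argv[1:5]))
E
python3 - <<'E'
from go import *
c,s_=np.cos(np.radians(-19)),np.sin(np.radians(-19))
print(453.5+2.5+4*c,-141-2+4*s_); go(453.5+2.5+4*c,-141-2+4*s_,300,-19)
import pickle
P=pickle.load(open("P0.pkl","rb"))
for n,q in {"jar":(310,184),"varnish":(314,219),"spool":(315,260)}.items(): print(n,unproj(P["top"],q,20)[0].round())
E
```

```text
459.7820743023973 -144.30227261782863
t 1.6 eef [ 230.  -581.2  404.7] yaw -68.4 turn 0.708 | after turn tool d [-487.9  -75.   104.7] | before [-321.7 -374.4  104.7] j1,j7 [ 1.17 -0.09] tilt z [ 0. -0. -1.] gap 85.4
jar [626.  -2.  20.]
varnish [539. -11.  20.]
spool [440. -11.  20.]
```

>>> play_rows(rows=[{"linear": [0, 0, 0], "turn": 0.177}, {"linear": [0, 0, 0], "turn": 0.177}, {"linear": [0, 0, 0], "turn": 0.177}, {"linear": [0, 0, 0], "turn": 0.177}], grip=65)

```text
clock: 2.1
eef_pos: [230.0, -581.1, 404.7]
orientation: [-1.817, 2.563, -0.0]
force: [-0.3, 0.1, -0.7]
finger_gap: 0.757
```

>>> play_rows(rows=[{"linear": [-40, -6.2, 4], "turn": 0}, {"linear": [-40, -6.2, 9], "turn": 0}, {"linear": [-40, -6.2, 9], "turn": 0}, {"linear": [-40, -6.2, 9], "turn": 0}, {"linear": [-40, -6.2, 9], "turn": 0}, {"linear": [-40, -6.2, 9], "turn": 0}, {"linear": [-40, -6.2, 9], "turn": 0}, {"linear": [-40, -6.2, 9], "turn": 0}, {"linear": [-40, -6.2, 9], "turn": 0}, {"linear": [-40, -6.2, 9], "turn": 0}, {"linear": [-40, -6.2, 9], "turn": 0}, {"linear": [-40, -6.2, 9], "turn": 0}])

```text
clock: 3.6
eef_pos: [456.9, -150.3, 301.7]
orientation: [-1.824, 2.557, -0.001]
force: [0.6, -1.0, 0.2]
finger_gap: 0.758
```

```bash
python3 go.py 459.8 -144.3 300 -19
```

```text
t 3.6 eef [ 456.9 -150.3  301.7] yaw -109.0 turn 0.0 | after turn tool d [-6.6 -0.8  1.7] | before [-6.6 -0.8  1.7] j1,j7 [ 0.56 -1.72] tilt z [ 0.001 -0.    -1.   ] gap 64.8
```

>>> play_rows(rows=[{"linear": [0, 0, 10], "turn": 0}, {"linear": [0, 0, 10], "turn": 0}, {"linear": [0, 0, 0], "turn": 0}, {"linear": [0, 0, 0], "turn": 0}])

```text
clock: 4.1
eef_pos: [456.2, -152.3, 281.9]
orientation: [1.823, -2.559, 0.001]
force: [-0.2, -0.4, -0.7]
finger_gap: 0.762
```

```bash
python3 go.py 459.8 -144.3 193 -19; python3 - <<'E'
from rig import vision
from h import *
P={n:vision.get_image(n) for n in("top","scene")}
a=crop(P["top"],(367,240),50,4)[0]; b=crop(P["scene"],(150,190),50,4)[0]; cv2.imwrite("pics/app1.png",np.hstack([a,b]))
E
```

```text
t 4.1 eef [ 456.2 -152.3  281.9] yaw -109.1 turn -0.001 | after turn tool d [-8.7 -0.8 88.9] | before [-8.7 -0.8 88.9] j1,j7 [ 0.56 -1.73] tilt z [ 0. -0. -1.] gap 65.1
```

View pics/app1.png

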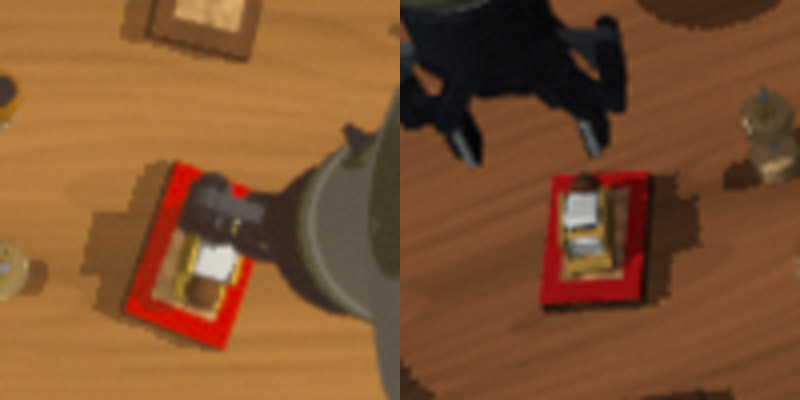

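>>> play_rows(rows=[{"linear": [-4.4, -0.4, 10], "turn": 0}, {"linear": [-4.4, -0.4, 15], "turn": 0}, {"linear": [0, 0, 15], "turn": 0}, {"linear": [0, 0, 12], "turn": 0}, {"linear": [0, 0, 10], "turn": 0}, {"linear": [0, 0, 0], "turn": 0}, {"linear": [0, 0, 0], "turn": 0}])

```text
clock: 5.08
eef_pos: [460.2, -143.5, 220.0]
orientation: [-1.825, 2.557, -0.001]
force: [0.3, -0.4, 0.5]
finger_gap: 0.763
```

```bash
python3 go.py 459.8 -144.3 193 -19; python3 - <<'E'
from rig import vision
from h import *
P={n:vision.get_image(n) for n in("top","scene")}
a=crop(P["top"],(367,250),40,5)[0]; b=crop(P["scene"],(150,190),40,5)[0]; cv2.imwrite("pics/app2.png",np.hstack([a,b]))
E
```

```text
t 5.08 eef [ 460.2 -143.5  220. ] yaw -109.0 turn 0.0 | after turn tool d [ 0.9  0.1 27. ] | before [ 0.9  0.2 27. ] j1,j7 [ 0.54 -1.78] tilt z [ 0.001 -0.    -1.   ] gap 65.2
```

View pics/app2.png

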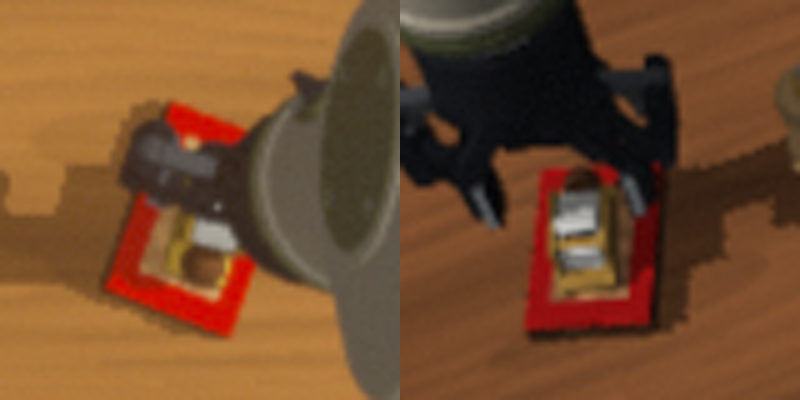

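>>> play_rows(rows=[{"linear": [0.9, 0, 8], "turn": 0}, {"linear": [0, 0, 8], "turn": 0}, {"linear": [0, 0, 8], "turn": 0}, {"linear": [0, 0, 0], "turn": 0}, {"linear": [0, 0, 0], "turn": 0}])

```text
clock: 5.8
eef_pos: [459.8, -144.2, 195.7]
orientation: [-1.825, 2.557, -0.0]
force: [0.3, -0.0, 0.3]
finger_gap: 0.759
```

>>> play_rows(rows=[{"linear": [0, 0, 0], "turn": 0}, {"linear": [0, 0, 0], "turn": 0}, {"linear": [0, 0, 0], "turn": 0}, {"linear": [0, 0, 0], "turn": 0}, {"linear": [0, 0, 0], "turn": 0}, {"linear": [0, 0, 0], "turn": 0}], grip=20, force=40)

```text
clock: 6.55
eef_pos: [460.0, -144.3, 196.1]
orientation: [-1.825, 2.557, -0.001]
force: [-0.7, -0.3, 6.0]
finger_gap: 0.344
```

```bash
python3 go.py 459.8 -144.3 193 -19; python3 - <<'E'
from rig import vision
from h import *
P={n:vision.get_image(n) for n in("top","scene")}
a=crop(P["top"],(367,250),40,5)[0]; b=crop(P["scene"],(150,190),40,5)[0]; cv2.imwrite("pics/grip1.png",np.hstack([a,b]))
E
```

```text
t 6.55 eef [ 460.  -144.3  196.1] yaw -109.0 turn 0.0 | after turn tool d [0.1 0.2 3.1] | before [0.1 0.2 3.1] j1,j7 [ 0.53 -1.8 ] tilt z [ 0.001 -0.    -1.   ] gap 29.4
```

View pics/grip1.png

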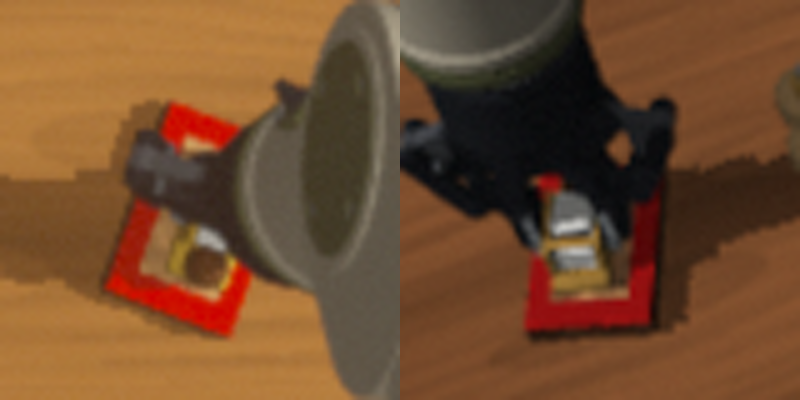

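>>> play_rows(rows=[{"linear": [0, 0, -5], "turn": 0}, {"linear": [0, 0, -15], "turn": 0}, {"linear": [0, 0, -25], "turn": 0}, {"linear": [0, 0, -25], "turn": 0}, {"linear": [0, 0, -20], "turn": 0}, {"linear": [0, 0, -10], "turn": 0}, {"linear": [0, 0, 0], "turn": 0}])

```text
clock: 7.52
eef_pos: [459.8, -144.3, 296.4]
orientation: [-1.824, 2.557, -0.002]
force: [-0.7, 0.7, -1.7]
finger_gap: 0.341
```

```bash
python3 go.py 636.4 -154 198 -14
```

```text
t 7.53 eef [ 459.8 -144.3  296.4] yaw -109.0 turn -0.087 | after turn tool d [ -33.3 -173.7   98.4] | before [ -48.2 -170.    98.6] j1,j7 [ 0.56 -1.74] tilt z [ 0.001 -0.001 -1.   ] gap 29.1
```

>>> play_rows(rows=[{"linear": [0, 0, 0], "turn": -0.087}, {"linear": [-3, -15, 0], "turn": 0}, {"linear": [-5, -26, 0], "turn": 0}, {"linear": [-6, -32, 0], "turn": 0}, {"linear": [-6, -32, 0], "turn": 0}, {"linear": [-6, -32, 0], "turn": 0}, {"linear": [-4.3, -22, 0], "turn": 0}, {"linear": [-3, -14.7, 10], "turn": 0}, {"linear": [0, 0, 15], "turn": 0}, {"linear": [0, 0, 15], "turn": 0}, {"linear": [0, 0, 0], "turn": 0}, {"linear": [0, 0, 0], "turn": 0}])

```text
clock: 9.02
eef_pos: [636.2, -154.0, 256.2]
orientation: [-1.934, 2.476, -0.001]
force: [-0.3, 0.4, -0.6]
finger_gap: 0.344
```

```bash
python3 go.py 636.4 -154 198 -14;  python3 - <<'E'
from rig import vision
from h import *
P={n:vision.get_image(n) for n in("top","scene")}
a=crop(P["top"],(367,190),50,4)[0]; b=crop(P["scene"],(160,230),50,4)[0]; cv2.imwrite("pics/car1.png",np.hstack([a,b]))
E
```

```text
t 9.03 eef [ 636.2 -154.   256.2] yaw -104.0 turn -0.0 | after turn tool d [-0.1 -0.1 58.2] | before [-0.1 -0.1 58.2] j1,j7 [ 0.43 -1.78] tilt z [ 0. -0. -1.] gap 29.4
```

View pics/car1.png

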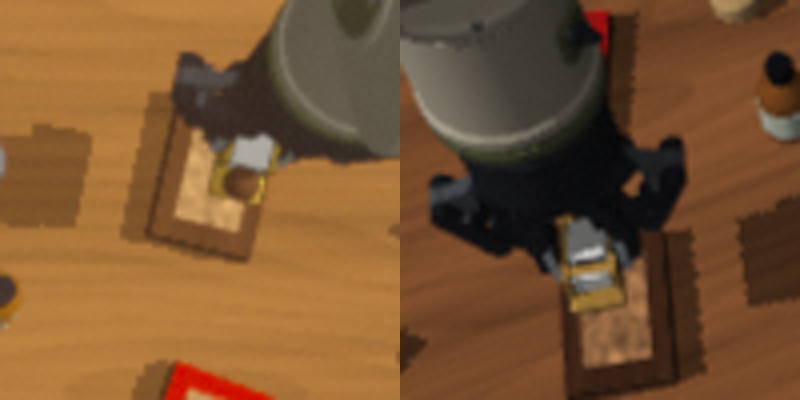

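>>> play_rows(rows=[{"linear": [0, 0, 15], "turn": 0}, {"linear": [0, 0, 18], "turn": 0}, {"linear": [0, 0, 12], "turn": 0}, {"linear": [0, 0, 8], "turn": 0}, {"linear": [0, 0, 4], "turn": 0}, {"linear": [0, 0, 2], "turn": 0}, {"linear": [0, 0, 0.5], "turn": 0}, {"linear": [0, 0, 0], "turn": 0}, {"linear": [0, 0, 0], "turn": 0}])

```text
clock: 10.25
eef_pos: [636.4, -154.0, 196.5]
orientation: [-1.934, 2.475, -0.001]
force: [-0.0, -0.5, -1.4]
finger_gap: 0.343
```

>>> play_rows(rows=[{"linear": [0, 0, 0], "turn": 0}, {"linear": [0, 0, 0], "turn": 0}, {"linear": [0, 0, 0], "turn": 0}, {"linear": [0, 0, 0], "turn": 0}, {"linear": [0, 0, -10], "turn": 0}, {"linear": [0, 0, -20], "turn": 0}, {"linear": [0, 0, -30], "turn": 0}, {"linear": [0, 0, -40], "turn": 0}], grip=60)

```text
clock: 11.25
eef_pos: [636.2, -153.9, 298.2]
orientation: [1.934, -2.475, 0.0]
force: [1.3, 0.0, 0.1]
finger_gap: 0.701
```

```bash
python3 go.py 650 140 300 8
```

```text
t 11.25 eef [ 636.2 -153.9  298.2] yaw -104.0 turn -0.384 | after turn tool d [-289.1  -54.6   -1.8] | before [-288.5   57.6   -1.8] j1,j7 [ 0.43 -1.77] tilt z [-0. -0. -1.] gap 59.9
```

>>> play_rows(rows=[{"linear": [0, 0, 0], "turn": -0.128}, {"linear": [0, 0, 0], "turn": -0.128}, {"linear": [0, 0, 0], "turn": -0.128}, {"linear": [-20, -4, 0], "turn": 0}, {"linear": [-36, -7, 0], "turn": 0}, {"linear": [-36, -7, 0], "turn": 0}, {"linear": [-36, -7, 0], "turn": 0}, {"linear": [-36, -7, 0], "turn": 0}, {"linear": [-36, -7, 0], "turn": 0}, {"linear": [-36, -7, 0], "turn": 0}, {"linear": [-30, -5, 0], "turn": 0}, {"linear": [-18, -3, 0], "turn": 0}])

```text
clock: 12.75
eef_pos: [649.5, 138.3, 297.1]
orientation: [-2.371, 2.059, 0.0]
force: [-0.5, -0.4, 0.5]
finger_gap: 0.703
```

```bash
python3 go.py 653.5 134.9 196 8;  python3 - <<'E'
from rig import vision
from z import *
P={n:vision.get_image(n) for n in("top","scene")}
zoom(P,{"white":(632,-152,-14)},{"top":{"white":(370,184)},"scene":{"white":(162,258)}},"pics/park.png")
a=crop(P["top"],(256,190),50,4)[0]; b=crop(P["scene"],(265,200),50,4)[0]; cv2.imwrite("pics/app3.png",np.hstack([a,b]))
E
```

```text
t 12.75 eef [649.5 138.3 297.1] yaw -82.0 turn 0.001 | after turn tool d [  3.9  -3.5 101.1] | before [  4.   -3.4 101.1] j1,j7 [ 0.08 -1.88] tilt z [ 0.001  0.001 -1.   ] gap 60.1
(512, 512, 3)
```

View pics/park.png

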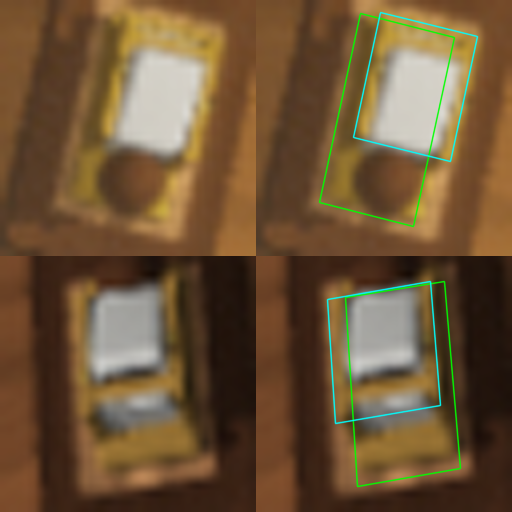

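View pics/app3.png

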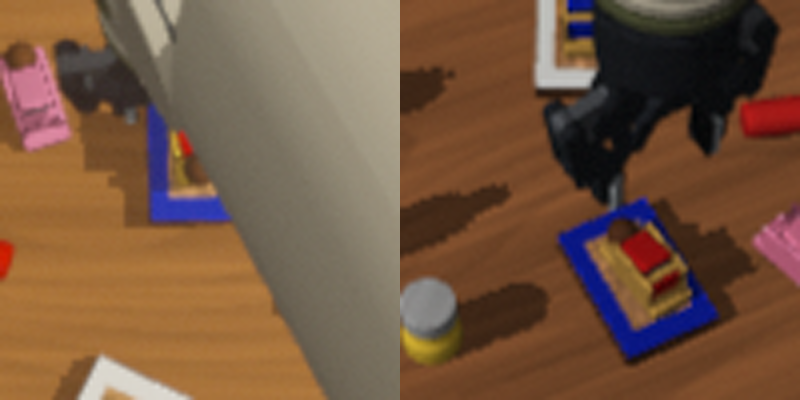

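>>> play_rows(rows=[{"linear": [2, -1.8, 10], "turn": -0.01}, {"linear": [2, -1.7, 20], "turn": 0}, {"linear": [0, 0, 20], "turn": 0}, {"linear": [0, 0, 15], "turn": 0}, {"linear": [0, 0, 10], "turn": 0}, {"linear": [0, 0, 0], "turn": 0}, {"linear": [0, 0, 0], "turn": 0}])

```text
clock: 13.72
eef_pos: [654.5, 131.6, 221.9]
orientation: [-2.381, 2.048, -0.001]
force: [-0.7, 0.3, 0.7]
finger_gap: 0.702
```

```bash
python3 go.py 653.5 135 196 8.5;  python3 - <<'E'
from rig import vision
from z import *
P={n:vision.get_image(n) for n in("top","scene")}
a=crop(P["top"],(256,190),50,4)[0]; b=crop(P["scene"],(270,210),50,4)[0]; cv2.imwrite("pics/app4.png",np.hstack([a,b]))
E
```

```text
t 13.72 eef [654.5 131.6 221.9] yaw -81.4 turn 0.001 | after turn tool d [-3.6  0.5 25.9] | before [-3.5  0.6 25.9] j1,j7 [ 0.08 -1.89] tilt z [ 0.001  0.    -1.   ] gap 60.0
```

View pics/app4.png

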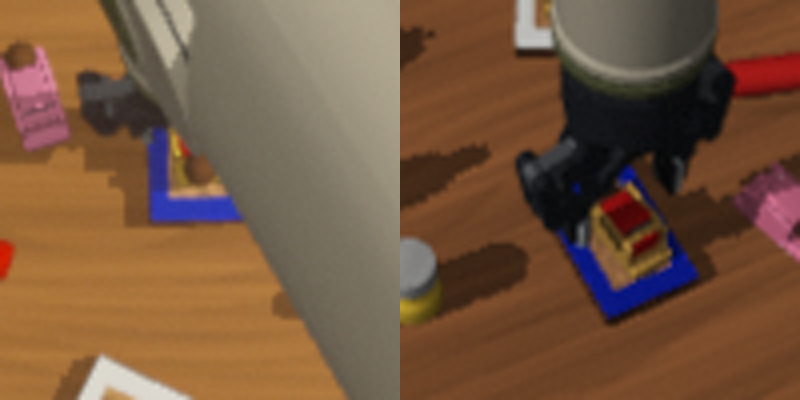

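>>> play_rows(rows=[{"linear": [-1.8, 0.3, 4], "turn": 0}, {"linear": [-1.7, 0.3, 8], "turn": 0}, {"linear": [0, 0, 8], "turn": 0}, {"linear": [0, 0, 6], "turn": 0}, {"linear": [0, 0, 0], "turn": 0}, {"linear": [0, 0, 0], "turn": 0}])

```text
clock: 14.58
eef_pos: [653.3, 134.7, 195.4]
orientation: [-2.381, 2.049, -0.0]
force: [1.0, 0.7, -0.7]
finger_gap: 0.701
```

>>> play_rows(rows=[{"linear": [0, 0, 0], "turn": 0}, {"linear": [0, 0, 0], "turn": 0}, {"linear": [0, 0, 0], "turn": 0}, {"linear": [0, 0, 0], "turn": 0}, {"linear": [0, 0, 0], "turn": 0}, {"linear": [0, 0, 0], "turn": 0}], grip=20, force=40)

```text
clock: 15.32
eef_pos: [653.4, 134.8, 195.7]
orientation: [-2.381, 2.049, -0.001]
force: [-0.7, 0.7, 5.4]
finger_gap: 0.34
```

```bash
python3 go.py 653.5 135 296 8.5;  python3 - <<'E'
from rig import vision
from z import *
P={n:vision.get_image(n) for n in("top","scene")}
a=crop(P["top"],(256,190),50,4)[0]; b=crop(P["scene"],(275,210),35,6)[0][:400,:400]; cv2.imwrite("pics/grip2.png",np.hstack([a,b]))
E
```

```text
t 15.32 eef [653.4 134.8 195.7] yaw -81.4 turn 0.001 | after turn tool d [-1.000e-01 -2.000e-01 -1.003e+02] | before [-1.000e-01 -2.000e-01 -1.003e+02] j1,j7 [ 0.07 -1.9 ] tilt z [ 0.001  0.    -1.   ] gap 29.0
```

View pics/grip2.png

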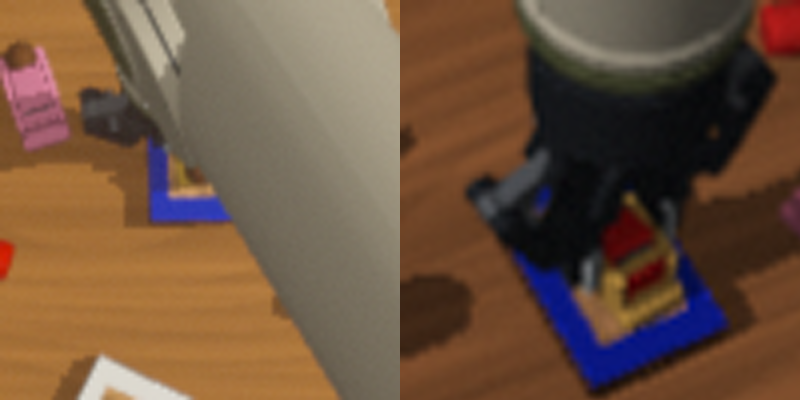

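>>> play_rows(rows=[{"linear": [0, 0, -5], "turn": 0}, {"linear": [0, 0, -15], "turn": 0}, {"linear": [0, 0, -25], "turn": 0}, {"linear": [0, 0, -25], "turn": 0}, {"linear": [0, 0, -20], "turn": 0}, {"linear": [0, 0, -12], "turn": 0}, {"linear": [0, 0, 0], "turn": 0.169}, {"linear": [0, 0, 0], "turn": 0.169}, {"linear": [0, 0, 0], "turn": 0.169}, {"linear": [0, 0, 0], "turn": 0}, {"linear": [0, 0, 0], "turn": 0}])

```text
clock: 16.8
eef_pos: [653.1, 134.8, 297.0]
orientation: [1.796, -2.577, -0.0]
force: [-0.2, 0.2, -1.2]
finger_gap: 0.345
```

```bash
python3 go.py 462.8 -140.4 297 -20.5
```

```text
t 16.8 eef [653.1 134.8 297. ] yaw -110.2 turn 0.004 | after turn tool d [324.4  81.9   0. ] | before [3.24e+02 8.33e+01 2.00e-01] j1,j7 [ 0.02 -2.34] tilt z [-0. -0. -1.] gap 29.5
```

>>> play_rows(rows=[{"linear": [16, 4, 0], "turn": 0.004}, {"linear": [30, 7.6, 0], "turn": 0}, {"linear": [36, 9.1, 0], "turn": 0}, {"linear": [36, 9.1, 0], "turn": 0}, {"linear": [36, 9.1, 0], "turn": 0}, {"linear": [36, 9.1, 0], "turn": 0}, {"linear": [36, 9.1, 0], "turn": 0}, {"linear": [36, 9.1, 0], "turn": 0}, {"linear": [30, 7.6, 0], "turn": 0}, {"linear": [20, 5, 0], "turn": 0}, {"linear": [12.4, 3, 0], "turn": 0}, {"linear": [0, 0, 0], "turn": 0}])

```text
clock: 18.3
eef_pos: [461.5, -140.6, 297.3]
orientation: [1.785, -2.585, 0.001]
force: [-0.2, 0.1, -1.2]
finger_gap: 0.347
```

>>> play_rows(rows=[{"linear": [0, 0, 15], "turn": 0}, {"linear": [0, 0, 25], "turn": 0}, {"linear": [0, 0, 20], "turn": 0}, {"linear": [0, 0, 10], "turn": 0}, {"linear": [0, 0, 0], "turn": 0}, {"linear": [0, 0, 0], "turn": 0}])

```text
clock: 19.05
eef_pos: [462.5, -139.7, 227.7]
orientation: [-1.786, 2.583, -0.001]
force: [0.3, 1.0, -1.8]
finger_gap: 0.341
```

```bash
python3 go.py 462.8 -140.4 196.5 -20.5;  python3 - <<'E'
from rig import vision
from z import *
P={n:vision.get_image(n) for n in("top","scene")}
a=crop(P["top"],(367,250),40,5)[0]; b=crop(P["scene"],(150,190),40,5)[0]; cv2.imwrite("pics/car2.png",np.hstack([a,b]))
E
```

```text
t 19.05 eef [ 462.5 -139.7  227.7] yaw -110.7 turn -0.003 | after turn tool d [ 0.5 -0.6 31.2] | before [ 0.5 -0.5 31.2] j1,j7 [ 0.48 -1.8 ] tilt z [ 0.001 -0.    -1.   ] gap 29.1
```

View pics/car2.png

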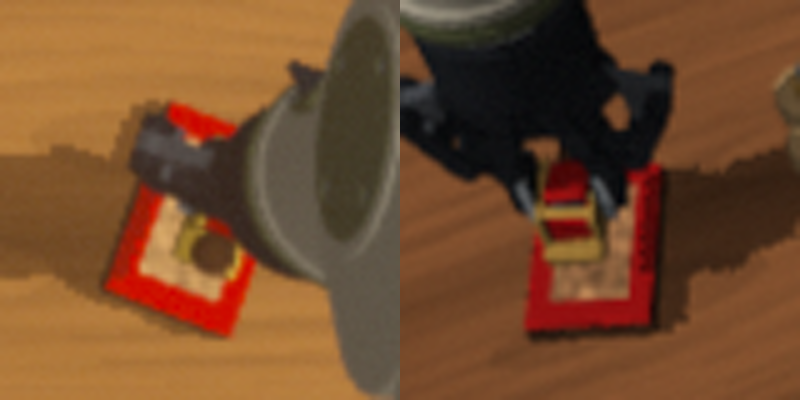

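>>> play_rows(rows=[{"linear": [0.5, -0.5, 8], "turn": 0}, {"linear": [0, 0, 10], "turn": 0}, {"linear": [0, 0, 7], "turn": 0}, {"linear": [0, 0, 4], "turn": 0}, {"linear": [0, 0, 2.5], "turn": 0}, {"linear": [0, 0, 0], "turn": 0}, {"linear": [0, 0, 0], "turn": 0}])

```text
clock: 20.02
eef_pos: [462.4, -140.5, 195.8]
orientation: [-1.786, 2.584, -0.0]
force: [0.0, 0.1, -2.3]
finger_gap: 0.339
```

>>> play_rows(rows=[{"linear": [0, 0, 0], "turn": 0}, {"linear": [0, 0, 0], "turn": 0}, {"linear": [0, 0, 0], "turn": 0}, {"linear": [0, 0, 0], "turn": 0}, {"linear": [0, 0, -10], "turn": 0}, {"linear": [0, 0, -20], "turn": 0}, {"linear": [0, 0, -30], "turn": 0}, {"linear": [0, 0, -40], "turn": 0}], grip=60)

```text
clock: 21.02
eef_pos: [462.0, -140.4, 296.9]
orientation: [1.786, -2.584, -0.001]
force: [0.4, 0.8, 0.4]
finger_gap: 0.706
```

```bash
python3 go.py 457.4 183 296 -23.5
```

```text
t 21.02 eef [ 462.  -140.4  296.9] yaw -110.7 turn 0.049 | after turn tool d [-294.7  133.2    0.9] | before [-300.9  118.6    1. ] j1,j7 [ 0.5  -1.77] tilt z [-0.001  0.    -1.   ] gap 60.3
```

>>> play_rows(rows=[{"linear": [0, 0, 0], "turn": 0.049}, {"linear": [-18, 8.1, 0], "turn": 0}, {"linear": [-32, 14.5, 0], "turn": 0}, {"linear": [-38, 17.2, 0], "turn": 0}, {"linear": [-38, 17.2, 0], "turn": 0}, {"linear": [-38, 17.2, 0], "turn": 0}, {"linear": [-38, 17.2, 0], "turn": 0}, {"linear": [-38, 17.2, 0], "turn": 0}, {"linear": [-30, 13.5, 0], "turn": 0}, {"linear": [-16, 7.2, 0], "turn": 0}, {"linear": [-8.7, 3.9, 0], "turn": 0}, {"linear": [0, 0, 0], "turn": 0}])

```text
clock: 22.52
eef_pos: [457.7, 183.0, 296.0]
orientation: [-1.723, 2.627, -0.0]
force: [-0.4, 0.2, -0.2]
finger_gap: 0.703
```

>>> play_rows(rows=[{"linear": [0, 0, 10], "turn": 0}, {"linear": [0, 0, 20], "turn": 0}, {"linear": [0, 0, 20], "turn": 0}, {"linear": [0, 0, 15], "turn": 0}, {"linear": [0, 0, 8], "turn": 0}, {"linear": [0, 0, 0], "turn": 0}, {"linear": [0, 0, 0], "turn": 0}])

```text
clock: 23.4
eef_pos: [458.0, 183.0, 223.3]
orientation: [-1.722, 2.626, -0.001]
force: [0.2, 0.5, -0.0]
finger_gap: 0.705
```

```bash
python3 go.py 457.3 182.9 196 -23.5;  python3 - <<'E'
from rig import vision
from z import *
P={n:vision.get_image(n) for n in("top","scene")}
zoom(P,{"red":(456.5,-137,-20.5)},{"top":{"red":(368,254)},"scene":{"red":(150,198)}},"pics/putred.png")
a=crop(P["top"],(236,250),40,5)[0]; b=crop(P["scene"],(261,155),40,5)[0]; cv2.imwrite("pics/app5.png",np.hstack([a,b]))
E
```

```text
t 23.4 eef [458.  183.  223.3] yaw -113.5 turn 0.0 | after turn tool d [ 0.4  0.6 27.3] | before [ 0.4  0.6 27.3] j1,j7 [-0.02 -2.58] tilt z [ 0.001  0.    -1.   ] gap 60.2
(512, 512, 3)
```

View pics/putred.png

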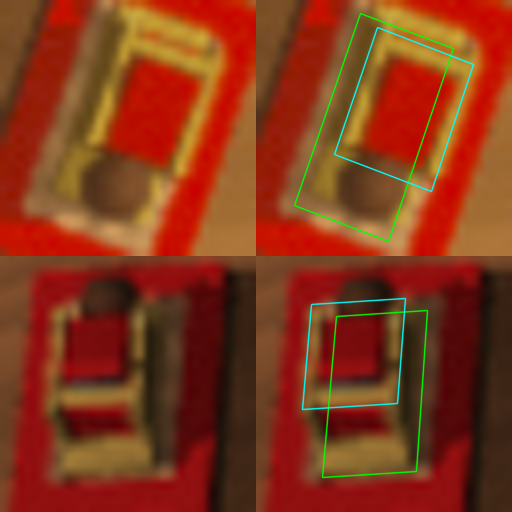

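View pics/app5.png

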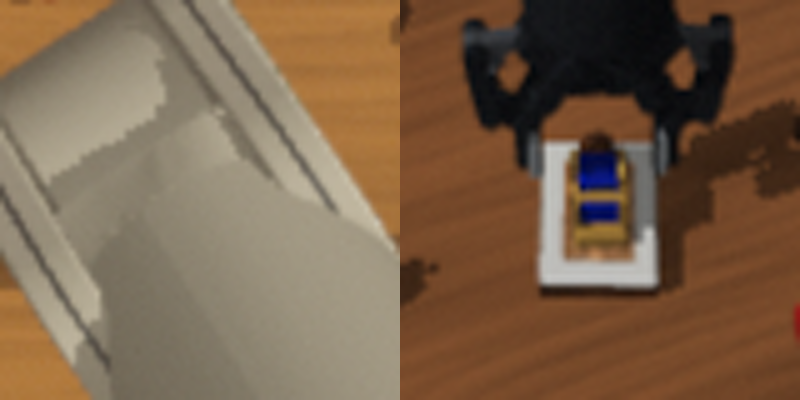

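>>> play_rows(rows=[{"linear": [0, 0, -15], "turn": -0.1}, {"linear": [0, 0, -20], "turn": -0.18}, {"linear": [0, 0, 0], "turn": -0.18}, {"linear": [0, 0, 0], "turn": -0.18}, {"linear": [0, 0, 0], "turn": -0.18}, {"linear": [0, 0, 0], "turn": -0.18}, {"linear": [0, 0, 0], "turn": -0.18}, {"linear": [0, 0, 0], "turn": -0.18}, {"linear": [0, 0, 0], "turn": -0.18}, {"linear": [0, 0, 0], "turn": -0.18}, {"linear": [0, 0, 0], "turn": -0.18}, {"linear": [0, 0, 0], "turn": -0.18}])

```text
clock: 25.0
eef_pos: [457.9, 182.8, 258.1]
orientation: [3.137, 0.164, 0.001]
force: [0.2, -0.7, 0.0]
finger_gap: 0.7
```

>>> play_rows(rows=[{"linear": [0, 0, 0], "turn": -0.18}, {"linear": [0, 0, 0], "turn": -0.18}, {"linear": [0, 0, 0], "turn": -0.18}, {"linear": [0, 0, 0], "turn": -0.18}, {"linear": [0, 0, 0], "turn": -0.18}, {"linear": [0, 0, 0], "turn": -0.162}, {"linear": [0, 0, 0], "turn": 0}, {"linear": [0, 0, 0], "turn": 0}])

```text
clock: 26.0
eef_pos: [457.8, 182.8, 257.9]
orientation: [2.63, 1.718, 0.0]
force: [0.1, -0.9, -0.4]
finger_gap: 0.702
```

```bash
python3 go.py 457.3 182.9 196 -23.5
```

```text
t 26.0 eef [457.8 182.8 257.9] yaw 66.3 turn -0.003 | after turn tool d [-0.1 -0.5 61.9] | before [-0.1 -0.5 61.9] j1,j7 [0.39 0.44] tilt z [ 0. -0. -1.] gap 59.9
```

>>> play_rows(rows=[{"linear": [0, -0.5, 12], "turn": 0}, {"linear": [0, 0, 18], "turn": 0}, {"linear": [0, 0, 15], "turn": 0}, {"linear": [0, 0, 10], "turn": 0}, {"linear": [0, 0, 7], "turn": 0}, {"linear": [0, 0, 0], "turn": 0}, {"linear": [0, 0, 0], "turn": 0}])

```text
clock: 26.88
eef_pos: [457.4, 183.2, 196.1]
orientation: [2.627, 1.723, 0.001]
force: [0.7, -0.4, 0.6]
finger_gap: 0.699
```

>>> play_rows(rows=[{"linear": [0, 0, 0], "turn": 0}, {"linear": [0, 0, 0], "turn": 0}, {"linear": [0, 0, 0], "turn": 0}, {"linear": [0, 0, 0], "turn": 0}, {"linear": [0, 0, 0], "turn": 0}, {"linear": [0, 0, 0], "turn": 0}], grip=20, force=40)

```text
clock: 27.62
eef_pos: [457.5, 183.2, 196.2]
orientation: [2.627, 1.723, 0.001]
force: [-0.5, -0.6, 5.5]
finger_gap: 0.346
```

```bash
python3 go.py 457.3 182.9 296 -23.5;  python3 - <<'E'
from rig import vision
from z import *
P={n:vision.get_image(n) for n in("top","scene")}
a=crop(P["top"],(236,250),40,5)[0]; b=crop(P["scene"],(261,155),40,5)[0]; cv2.imwrite("pics/grip3.png",np.hstack([a,b]))
E
```

```text
t 27.62 eef [457.5 183.2 196.2] yaw 66.5 turn 0.0 | after turn tool d [ -0.4  -0.1 -99.8] | before [ -0.3  -0.  -99.8] j1,j7 [0.32 0.36] tilt z [ 0.001 -0.    -1.   ] gap 29.5
```

View pics/grip3.png

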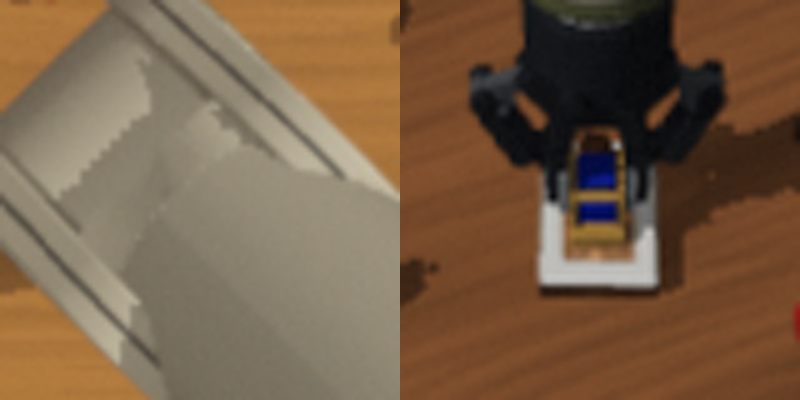

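>>> play_rows(rows=[{"linear": [0, 0, -5], "turn": 0}, {"linear": [0, 0, -15], "turn": 0}, {"linear": [0, 0, -25], "turn": 0}, {"linear": [0, 0, -25], "turn": 0}, {"linear": [0, 0, -20], "turn": 0}, {"linear": [0, 0, -10], "turn": 0}, {"linear": [0, 0, 0], "turn": -0.143}, {"linear": [0, 0, 0], "turn": -0.143}, {"linear": [0, 0, 0], "turn": -0.143}, {"linear": [0, 0, 0], "turn": 0}, {"linear": [0, 0, 0], "turn": 0}])

```text
clock: 29.1
eef_pos: [457.2, 183.0, 295.6]
orientation: [-2.204, -2.239, 0.001]
force: [-0.4, -0.5, -2.0]
finger_gap: 0.341
```

```bash
python3 go.py 653.5 132.6 296 1.2
```

```text
t 29.1 eef [457.2 183.  295.6] yaw 90.9 turn -0.005 | after turn tool d [-54.5 195.2  -0.4] | before [-53.5 195.5  -0.5] j1,j7 [0.48 0.89] tilt z [-0. -0. -1.] gap 29.1
```

>>> play_rows(rows=[{"linear": [-4, 14.3, 0], "turn": -0.005}, {"linear": [-7, 25, 0], "turn": 0}, {"linear": [-9, 32.2, 0], "turn": 0}, {"linear": [-10, 35.8, 0], "turn": 0}, {"linear": [-10, 35.8, 0], "turn": 0}, {"linear": [-7, 25, 0], "turn": 0}, {"linear": [-5, 17.9, 0], "turn": 0}, {"linear": [-2.5, 9.2, 0], "turn": 0}, {"linear": [0, 0, 10], "turn": 0}, {"linear": [0, 0, 20], "turn": 0}, {"linear": [0, 0, 20], "turn": 0}, {"linear": [0, 0, 15], "turn": 0}])

```text
clock: 30.6
eef_pos: [653.1, 133.1, 228.6]
orientation: [-2.193, -2.248, 0.003]
force: [0.3, 0.1, -1.3]
finger_gap: 0.342
```

>>> play_rows(rows=[{"linear": [0, 0, 0], "turn": 0}, {"linear": [0, 0, 0], "turn": 0}])

```text
clock: 30.85
eef_pos: [653.9, 133.4, 231.3]
orientation: [2.194, 2.248, 0.001]
force: [-0.4, -0.9, -1.3]
finger_gap: 0.343
```

```bash
python3 go.py 653.5 132.6 196 1.2;  python3 - <<'E'
from rig import vision
from z import *
P={n:vision.get_image(n) for n in("top","scene")}
a=crop(P["top"],(256,180),40,5)[0]; b=crop(P["scene"],(275,210),40,5)[0]; cv2.imwrite("pics/car3.png",np.hstack([a,b]))
E
```

```text
t 30.85 eef [653.9 133.4 231.3] yaw 91.4 turn 0.003 | after turn tool d [-0.8 -0.4 35.3] | before [-0.8 -0.4 35.3] j1,j7 [0.31 0.97] tilt z [ 0.001  0.    -1.   ] gap 29.3
```

View pics/car3.png

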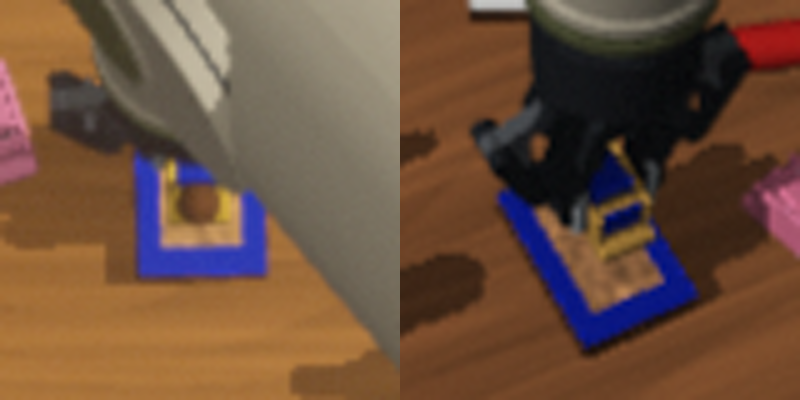

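>>> play_rows(rows=[{"linear": [-0.8, -0.4, 10], "turn": 0}, {"linear": [0, 0, 12], "turn": 0}, {"linear": [0, 0, 7], "turn": 0}, {"linear": [0, 0, 4], "turn": 0}, {"linear": [0, 0, 2], "turn": 0}, {"linear": [0, 0, 0.5], "turn": 0}, {"linear": [0, 0, 0], "turn": 0}, {"linear": [0, 0, 0], "turn": 0}])

```text
clock: 31.95
eef_pos: [653.4, 132.7, 196.3]
orientation: [2.194, 2.248, 0.001]
force: [-3.9, -0.6, 7.1]
finger_gap: 0.342
```

>>> play_rows(rows=[{"linear": [0, 0, 0], "turn": 0}, {"linear": [0, 0, 0], "turn": 0}, {"linear": [0, 0, 0], "turn": 0}, {"linear": [0, 0, 0], "turn": 0}, {"linear": [0, 0, -10], "turn": 0}, {"linear": [0, 0, -20], "turn": 0}, {"linear": [0, 0, -30], "turn": 0}, {"linear": [0, 0, -40], "turn": 0}, {"linear": [0, 0, 0], "turn": 0}, {"linear": [0, 0, 0], "turn": 0}], grip=60)

```text
clock: 33.2
eef_pos: [653.3, 132.4, 295.9]
orientation: [2.194, 2.248, 0.001]
force: [-0.1, 0.7, -0.3]
finger_gap: 0.7
```

```bash
python3 go.py 636.3 -154 296 -14
```

```text
t 33.2 eef [653.3 132.4 295.9] yaw 91.4 turn 0.269 | after turn tool d [-2.82e+02  5.28e+01 -1.00e-01] | before [-285.9  -23.9   -0. ] j1,j7 [0.33 1.  ] tilt z [ 0.001 -0.    -1.   ] gap 59.8
```

>>> play_rows(rows=[{"linear": [0, 0, 0], "turn": 0.135}, {"linear": [0, 0, 0], "turn": 0.134}, {"linear": [-18, 3.4, 0], "turn": 0}, {"linear": [-32, 6, 0], "turn": 0}, {"linear": [-38, 7.1, 0], "turn": 0}, {"linear": [-38, 7.1, 0], "turn": 0}, {"linear": [-38, 7.1, 0], "turn": 0}, {"linear": [-38, 7.1, 0], "turn": 0}, {"linear": [-32, 6, 0], "turn": 0}, {"linear": [-24, 4.5, 0], "turn": 0}, {"linear": [-16, 3, 0], "turn": 0}, {"linear": [-8, 1.5, 0], "turn": 0}])

```text
clock: 34.7
eef_pos: [635.9, -155.3, 294.9]
orientation: [-2.476, -1.934, 0.001]
force: [-0.2, -0.1, -0.6]
finger_gap: 0.7
```

>>> play_rows(rows=[{"linear": [0, 0, 10], "turn": 0}, {"linear": [0, 0, 20], "turn": 0}, {"linear": [0, 0, 20], "turn": 0}, {"linear": [0, 0, 15], "turn": 0}, {"linear": [0, 0, 8], "turn": 0}, {"linear": [0, 0, 0], "turn": 0}, {"linear": [0, 0, 0], "turn": 0}])

```text
clock: 35.58
eef_pos: [636.5, -153.9, 222.9]
orientation: [2.475, 1.933, 0.001]
force: [1.2, -0.4, 0.1]
finger_gap: 0.702
```

```bash
python3 go.py 636.3 -154 196 -14;  python3 - <<'E'
from rig import vision
from z import *
P={n:vision.get_image(n) for n in("top","scene")}
zoom(P,{"blue":(647.5,133.2,1.2)},{"top":{"blue":(254,176)},"scene":{"blue":(277,219)}},"pics/putblue.png")
E
```

```text
t 35.58 eef [ 636.5 -153.9  222.9] yaw 76.0 turn -0.0 | after turn tool d [-0.2 -0.2 26.9] | before [-0.2 -0.2 26.9] j1,j7 [0.71 1.17] tilt z [ 0.001 -0.    -1.   ] gap 59.9
(512, 512, 3)
```

View pics/putblue.png

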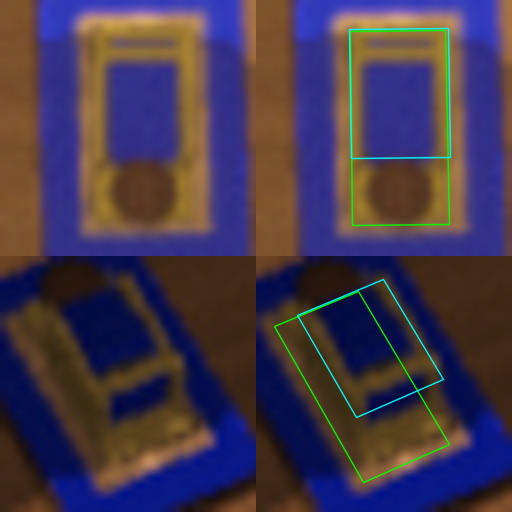

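>>> play_rows(rows=[{"linear": [-0.2, -0.2, 8], "turn": 0}, {"linear": [0, 0, 9], "turn": 0}, {"linear": [0, 0, 6], "turn": 0}, {"linear": [0, 0, 4], "turn": 0}, {"linear": [0, 0, 0], "turn": 0}, {"linear": [0, 0, 0], "turn": 0}])

```text
clock: 36.42
eef_pos: [636.1, -154.1, 195.4]
orientation: [2.476, 1.933, 0.0]
force: [0.1, 0.2, 0.2]
finger_gap: 0.699
```

>>> play_rows(rows=[{"linear": [0, 0, 0], "turn": 0}, {"linear": [0, 0, 0], "turn": 0}, {"linear": [0, 0, 0], "turn": 0}, {"linear": [0, 0, 0], "turn": 0}, {"linear": [0, 0, 0], "turn": 0}, {"linear": [0, 0, 0], "turn": 0}], grip=20, force=40)

```text
clock: 37.17
eef_pos: [636.1, -154.1, 195.6]
orientation: [2.476, 1.933, 0.0]
force: [-0.7, 0.4, 4.6]
finger_gap: 0.34
```

>>> play_rows(rows=[{"linear": [0, 0, -5], "turn": 0}, {"linear": [0, 0, -15], "turn": 0}, {"linear": [0, 0, -25], "turn": 0}, {"linear": [0, 0, -25], "turn": 0}, {"linear": [0, 0, -20], "turn": 0}, {"linear": [0, 0, -10], "turn": 0}, {"linear": [0, 0, 0], "turn": 0.1}, {"linear": [0, 0, 0], "turn": 0.1}, {"linear": [0, 0, 0], "turn": 0}, {"linear": [0, 0, 0], "turn": 0}])

```text
clock: 38.42
eef_pos: [635.9, -154.1, 295.0]
orientation: [-2.655, -1.68, 0.001]
force: [-0.0, 0.3, -1.5]
finger_gap: 0.344
```

```bash
python3 go.py 462.1 182.3 296 -25.5;  python3 - <<'E'
from rig import vision
from z import *
P={n:vision.get_image(n) for n in("top","scene")}
a=crop(P["top"],(365,190),40,5)[0]; b=crop(P["scene"],(160,220),40,5)[0]; cv2.imwrite("pics/car4.png",np.hstack([a,b]))
E
```

```text
t 38.42 eef [ 635.9 -154.1  295. ] yaw 64.6 turn 0.003 | after turn tool d [ 228.8 -301.7   -1. ] | before [ 229.5 -301.1   -0.9] j1,j7 [0.71 1.03] tilt z [-0.  0. -1.] gap 29.4
```

View pics/car4.png

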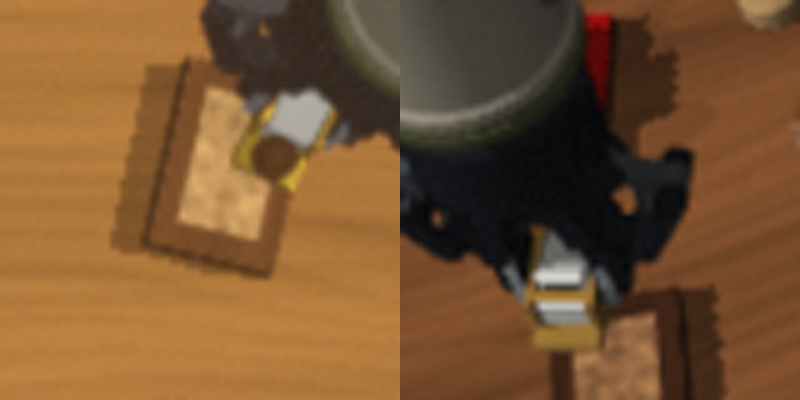

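>>> play_rows(rows=[{"linear": [9.7, -12.8, 0], "turn": 0.003}, {"linear": [18.1, -23.9, 0], "turn": 0}, {"linear": [23, -30.3, 0], "turn": 0}, {"linear": [23, -30.3, 0], "turn": 0}, {"linear": [23, -30.3, 0], "turn": 0}, {"linear": [23, -30.3, 0], "turn": 0}, {"linear": [23, -30.3, 0], "turn": 0}, {"linear": [23, -30.3, 0], "turn": 0}, {"linear": [23, -30.3, 0], "turn": 0}, {"linear": [18.1, -23.9, 0], "turn": 0}, {"linear": [13.3, -17.5, 0], "turn": 0}, {"linear": [8.8, -11.6, 0], "turn": 0}])

```text
clock: 40.02
eef_pos: [461.7, 184.5, 295.2]
orientation: [2.657, 1.675, -0.0]
force: [-0.1, -1.0, -1.2]
finger_gap: 0.338
```

>>> play_rows(rows=[{"linear": [0, 0, 10], "turn": 0}, {"linear": [0, 0, 20], "turn": 0}, {"linear": [0, 0, 20], "turn": 0}, {"linear": [0, 0, 15], "turn": 0}, {"linear": [0, 0, 0], "turn": 0}, {"linear": [0, 0, 0], "turn": 0}])

```text
clock: 40.78
eef_pos: [463.2, 183.2, 230.5]
orientation: [-2.659, -1.673, -0.001]
force: [0.8, -0.0, -1.3]
finger_gap: 0.336
```

```bash
python3 go.py 462.1 182.3 196 -25.5;  python3 - <<'E'
from rig import vision
from z import *
P={n:vision.get_image(n) for n in("top","scene")}
a=crop(P["top"],(236,250),40,5)[0]; b=crop(P["scene"],(261,155),40,5)[0]; cv2.imwrite("pics/car5.png",np.hstack([a,b]))
E
```

```text
t 40.77 eef [463.2 183.2 230.5] yaw 64.4 turn -0.003 | after turn tool d [-1.3 -0.7 34.5] | before [-1.3 -0.7 34.5] j1,j7 [0.36 0.37] tilt z [ 0.  0. -1.] gap 28.7
```

View pics/car5.png

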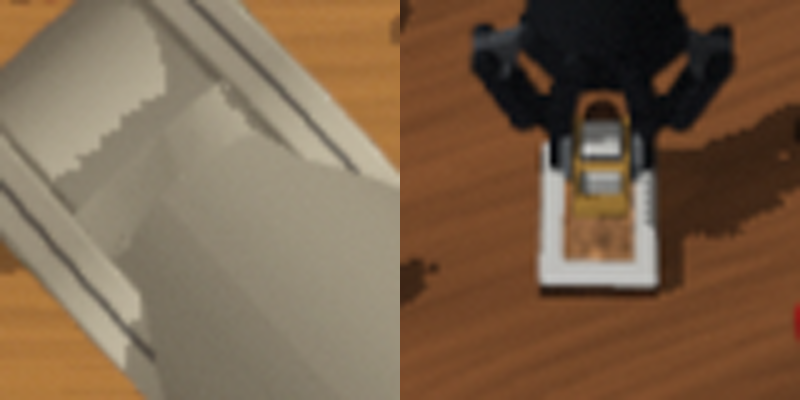

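>>> play_rows(rows=[{"linear": [-1.3, -0.7, 10], "turn": 0}, {"linear": [0, 0, 12], "turn": 0}, {"linear": [0, 0, 7], "turn": 0}, {"linear": [0, 0, 4], "turn": 0}, {"linear": [0, 0, 1.5], "turn": 0}, {"linear": [0, 0, 0.5], "turn": 0}, {"linear": [0, 0, 0], "turn": 0}, {"linear": [0, 0, 0], "turn": 0}])

```text
clock: 41.88
eef_pos: [461.9, 182.2, 195.5]
orientation: [2.659, 1.673, 0.001]
force: [-2.7, 0.1, 5.0]
finger_gap: 0.343
```

>>> play_rows(rows=[{"linear": [0, 0, 0], "turn": 0}, {"linear": [0, 0, 0], "turn": 0}, {"linear": [0, 0, 0], "turn": 0}, {"linear": [0, 0, 0], "turn": 0}, {"linear": [0, 0, -10], "turn": 0}, {"linear": [0, 0, -20], "turn": 0}, {"linear": [0, 0, -30], "turn": 0}, {"linear": [0, 0, -40], "turn": 0}, {"linear": [0, 0, -40], "turn": 0}, {"linear": [0, 0, 0], "turn": 0}], grip=60)

```text
clock: 43.12
eef_pos: [462.4, 183.0, 339.2]
orientation: [2.657, 1.672, 0.009]
force: [0.0, -0.2, -0.1]
finger_gap: 0.709
```

```bash
python3 go.py 550 -300 350 -25.5
```

```text
t 43.12 eef [462.4 183.  339.2] yaw 64.4 turn -0.002 | after turn tool d [-398.3  287.   -10.8] | before [-397.5  288.1  -10.6] j1,j7 [0.46 0.49] tilt z [ 0.006  0.001 -1.   ] gap 60.5
```

Now I'll move the arm clear of both views, towards its start side, and check all three planes.

>>> play_rows(rows=[{"linear": [-18, 13, -3], "turn": 0}, {"linear": [-32, 23, -3], "turn": 0}, {"linear": [-40, 29, 0], "turn": 0}, {"linear": [-40, 29, 0], "turn": 0}, {"linear": [-40, 29, 0], "turn": 0}, {"linear": [-40, 29, 0], "turn": 0}, {"linear": [-40, 29, 0], "turn": 0}, {"linear": [-40, 29, 0], "turn": 0}, {"linear": [-40, 29, 0], "turn": 0}, {"linear": [-30, 22, 0], "turn": 0}, {"linear": [-18, 13, 0], "turn": 0}, {"linear": [0, 0, 0], "turn": 0}])

```text
clock: 44.62
eef_pos: [545.0, -278.2, 341.0]
orientation: [-2.66, -1.67, -0.0]
force: [0.1, 0.2, -0.3]
finger_gap: 0.699
```

```bash
python3 - <<'E'
from rig import vision
from z import *
P={n:vision.get_image(n) for n in("top","scene")}
for n in P: cv2.imwrite(f"pics/fin_{n}.png",P[n]["frame"])
planes={"red":(458.5-2,-139+2,-20.7),"blue":(647.5,133.2,1.2),"white":(456.5,185,-25.5)}
rests={"blue":(647.5,133.2,0.7),"white":(456.5,185,-25.5),"red":(456.5,-137,-20.5)}
near={"top":{"blue":(256,176),"white":(234,252),"red":(367,254)},"scene":{"blue":(275,219),"white":(261,158),"red":(149,200)}}
draw(P,{},rests,near,"pics/fin_ov.png",6)
for n,p in P.items():
  for k in ["plane_red","plane_blue","plane_white","rest_red","rest_blue","rest_white"]:
    print(n,k,[(np.round(d["centre"],1).tolist(),round(d["conf"],2),unproj(p,d["centre"],15)[0,:2].round(1).tolist()) for d in __import__("rig").finder.place_of(k,p)][:2])
E
```

```text
top plane_red [([215.3, 162.6], 0.88, [679.8, 234.1]), ([365.4, 252.3], 0.69, [459.1, -134.8])]
top plane_blue [([252.8, 176.8], 0.58, [644.2, 139.9])]
top plane_white [([237.8, 256.9], 0.73, [445.8, 174.5])]
top rest_red [([365.2, 252.5], 0.88, [458.6, -134.3]), ([252.8, 175.3], 0.21, [648.0, 139.9])]
top rest_blue [([254.8, 176.0], 0.8, [646.3, 134.9]), ([125.6, 147.5], 0.62, [717.0, 460.7])]
top rest_white [([235.2, 252.1], 0.62, [457.3, 181.0])]
scene plane_red [([316.1, 215.7], 0.82, [689.8, 231.1]), ([148.0, 196.5], 0.61, [454.4, -139.8])]
scene plane_blue [([271.6, 217.4], 0.74, [646.9, 126.6])]
scene plane_white [([261.1, 157.6], 0.56, [463.3, 183.4])]
scene rest_red [([150.4, 204.2], 0.68, [479.9, -141.0])]
scene rest_blue [([396.9, 195.8], 0.93, [726.0, 451.2]), ([271.3, 221.6], 0.88, [657.5, 120.7])]
scene rest_white [([258.3, 161.9], 0.71, [473.6, 170.1])]
```

View pics/fin_ov.png

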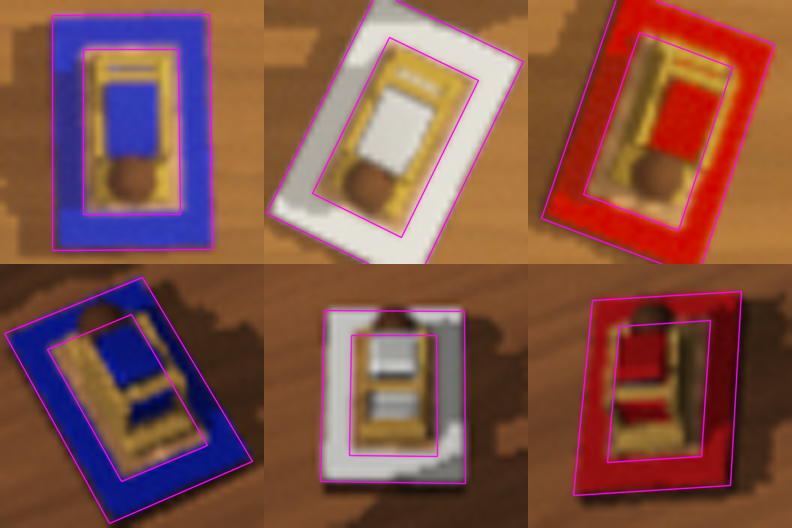

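View pics/fin_top.png

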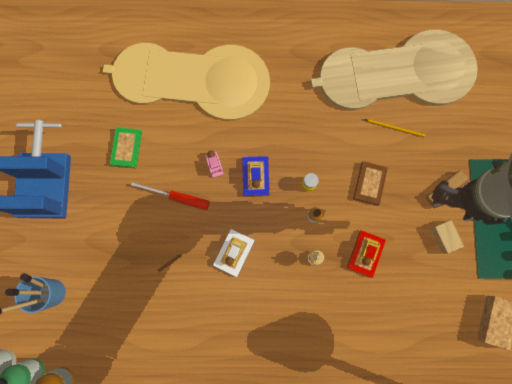

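```bash
python3 -c "
from rig import robot,status
s=status.get_state();print(s['clock'],s['force']);print(robot.sign_off())"
```

```text
45.325 [ 0.13309919 -0.24485436 -0.36783535]
the job is handed in; nothing more can be done
None
```

I moved all three planes onto the rests of their own colour and handed the job in at about 45 s of the 115 s. I parked the white plane on the spare rest, then moved red to the red rest, blue to the blue rest and finally white to the white rest. The sign-off reported no verdict.

**Final pictures, both cameras:**
- **Placement:** each plane stands upright and released on its own cork, lined up with the rest. By eye against the overlay, blue and white are within about 2–3 mm of centre. Red is an estimated 2–4 mm to one side; the limit is 12 mm.
- **Bystanders:** the varnish bottle, spool clamp and pigment jar look unmoved and upright. I judged this by eye and did not measure it.
- **Arm:** it was clear of everything with almost no force on it.

**Problems and disagreements:**
- **Cameras:** the two put the rests about 5 mm apart in x and 3.5 mm in y, so I worked close to their mean.
- **Networks:** the plane and rest centres they reported after the moves scattered by up to about 20 mm. They also ranked the pink look-alike above the red plane, so I relied on colour outlines and overlays instead.
- **Last joint:** it came within 0.02 rad of its limit above the blue plane, so I took that grasp and the white one after it with the gripper turned half round.

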